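# Try a bench locking clamp on the slotted block

## Robot

A 6-joint arm with a two-finger parallel gripper is mounted at the origin on a cart in front of the work surface, level with it; the furniture and walls round the work are solid. World frame = base frame: x ahead of the robot, y to its left, z up, the work surface at z = 0. Lengths are in m, angles in rad, forces in N, time in s.
With the tool pointing down it reaches from about 0.35 to 0.975 m from the base axis. Payload 4.9 kg.
Tool frame: the origin (TCP) lies on the centre line of the jaws, within the pads' length; the fingertips stand 19 mm ahead of it and the grasp point (between the pads) is the TCP; z points along the fingers, y is the line along which they close (so a half turn about z gives the same grasp; the last joint's range is limited). The gripper opens to 85 mm and grips with 20 to 120 N. Pads are 22 mm wide; open, the fingers measure 114 mm over their backs; the gripper's body (76 mm by 85 mm) begins 54 mm behind the grasp point. The pads swing forward as they close: fully open they stand 13 mm farther back than shut.
Start: joints at [1.183, 0.053, 1.613, -0, 1.476, -0.119], TCP at [0.166, 0.603, 0.22] pointing down, gripper open.
Joint ranges: [-3.01, 3.01], [-1.01, 2.22], [0.06, 2.58], [-1.02, 4.17], [0.09, 2.62], [-3.14, 3.14]. Speed limits (rad/s): [2.57, 2.57, 3.14, 3.14, 3.14, 3.14].

## Interface

Orientations are given as a 3x3 rotation matrix whose columns are the frame's x, y, z axes.
In Python, from workcell import manip, camera gives the robot as it stands.
- The arm moves only by the tool apply_moves, never from a script. Its argument "steps" is a list of rows, each an object with "slide": the shift along the world's x, y, z in m, a list of three; "twist": the turn, a rotation vector about the world's x, y, z in rad, a list of three; "grip": the gripper's target within -1 to 1 (shut at 1, half-way at 0, fully open at -1). A call has 1 to 10 rows; each row shifts and turns the commanded pose from where the row before left it; what a row does not reach is not made up. A row lasts 1/10 s, in which the tool goes at most 50 mm and 8.59 degrees, less where a joint would pass 70% of its speed; a pose out of reach is approached as far as the arm can. A call is refused whole if a number of a shift passes 0.05 or a number of a turn 0.15, either way. A call with a gripper value outside its range is refused whole. The fingers move at their own pace and stop on an object; the grip force is fixed at half the most. Time passes only in rows, so rows that do not move let the fingers close. It gives the time, the measured TCP pose, the force, the opening and the grip force at its end, in the units of the state.
- manip.get_state(): the state, without advancing time (a new reading comes with each control period).
- camera(name): name is "scene" or "side" or "wrist"; returns a dict with "img" (400x640x3 uint8, red, green, blue), "z_map" (400x640 float32, m along the optical axis (not along the pixel's ray), 0 where there is no reading), "mtx" (3x3 intrinsics, pixels), "rvec" (rotation vector, rad) and "tvec" (3), from world to camera coordinates, as OpenCV has them; the wrist camera has in their place "hand_eye" (4x4, takes a point from camera to tool coordinates, whose origin is the TCP and whose axes are the flange's). Camera axes: x right, y down, z forward; pixel columns grow to the right and rows downward; lengths in m; the calibration is good to about 2 mm. The wrist camera is an equidistant fisheye: a pixel r from the principal point sees the ray r / f radians off the axis. A picture is of the moment at which its call begins: read the wrist's pose just before it.
- manip.close_job(): hands the job in; it is judged then, once.
The state is a dict: "clock": time; "joints": joint angles; "dq": joint speeds; "effort": joint torques, N m; "position": TCP position; "eef_rot": TCP orientation; "contact_force": force on the tool from outside, world axes, zero at the start; "moment": the same for the moment, N m; "opening": finger opening in m; "finger_force": force on a finger pad.
Only numpy, scipy, OpenCV 4.12 (cv2) and the standard library are available. Lean on these libraries where they do the work, as an engineer would, in place of code of your own. Each camera call takes 0.05 s, during which the arm holds its last target. There are 200 camera calls.

## Task

Of the two identical locking-plier clamps, try out the one that has the slotted steel block between its jaws: squeeze its two handles together until they snap over centre and take the gripper away, so that it holds the block by itself. Then push its release lever to the clamp's left, as seen from the handle end, until the handles spring open, and let the lever go, leaving the block standing where it was. Do not touch the other clamp, which holds the round flange.

Things in the scene. Friction and masses are not known exactly. Their poses are not given: they have to be found in the camera images.
- block_clamp: Clamp to try: locking pliers lying level on a fixed 228 x 60 x 10 mm base. Origin: base underside, middle line. x runs from handles (-x, robot side) to jaws (+x), y to its left, z up; mm in this frame. Steel cover plate x -8 to 42, top z 57; jaw arms up to z 46, 54 to either side, pins at x 85. Lever on the middle line between the handle ends, reaching back to x -175.
- block_clamp_handle (a joint): Swing of the left black handle (the right mirrors it), rad: 0 open, 0.165 locked at the stop; past about 0.14 (over centre) it stays locked on a part, else a light spring opens it. Handles z 29 to 47, 12 thick, pivots x 5, y +-12, back to x -116. Squeeze at clamp x -70, y 0, fingers outside: 61 mm over the outer faces open, 36 locked, 10 to 15 N.
- block_clamp_lever (a joint): Swing of the release lever, rad: upright pin at clamp x -100, y 0; 0 = in line with the clamp, up to 0.9 as its end goes to the clamp's left (+y), not to the right. End: upturned tab x -175 to -153, 6 thick, z 33 to 65. Its cam pries locked handles past centre at about 0.35 to 0.4 (2 to 5 N at the tab); a light spring brings it back.
- block: Slotted steel block with a V in its top, 24 x 32 x 40 mm, loose, standing on the clamp's base (underside 10 mm above the bench) between the jaw pins near clamp x 85, y 0, its 32 mm size across the jaws. Origin: centre of its underside, z up.
- flange_clamp: The other clamp, identical in make, size and frame, holding the round stepped flange (33 mm across, 34 mm high). Not to be touched. One clamp stands left (y > 0), the other right (y < 0) of a dial gauge stand about 0.35 m tall (x 0.45 to 0.7, y -0.13 to 0.03): swing round in front of it.
Not all that is in view belongs to the job. Leave any brown, pink or purple look-alike of the block alone.

How it is judged:
By the outcome, as a careful person would: the job done as asked, in the order asked, and still so for the second after the job is handed in, with the robot touching nothing.
It also fails if it takes over 38 s, if anything falls off the work surface, if the arm or the gripper's body presses on something with over 40 N, if the wrist force passes 120 N, or if a joint passes its speed limit or range.

## Working session

There is one attempt and no reset: what is moved stays moved. The work goes in short steps, Python scripts to look and compute and a tool call to move; the robot and the scene stay as the last step left them, time stands still between calls to the robot, and variables do not carry over. Pictures are saved under pics/ and viewed, at most 10 in all, crops included, and the job is handed in when it is done.

Besides the shell and the picture viewer there is one more tool, called after "Emit:" as name([rows], argument=value, ...), one row to a line, values as JSON. apply_moves: Moves the arm, as the interface text tells. Its arguments: {"type":"object","properties":{"steps":{"type":"array","items":{"type":"object","properties":{"slide":{"type":"array","items":{"type":"number"}},"twist":{"type":"array","items":{"type":"number"}},"grip":{"type":"number"}}}}},"required":["steps"]}

```bash
mkdir -p pics; cat > h.py <<'E'
import numpy as np, cv2
from workcell import manip, camera
def world(c):
    z=c["z_map"]; K=np.array(c["mtx"]); R=cv2.Rodrigues(np.array(c["rvec"],float))[0]; t=np.array(c["tvec"],float).ravel()
    v,u=np.indices(z.shape)
    p=np.stack([(u-K[0,2])/K[0,0]*z,(v-K[1,2])/K[1,1]*z,z],-1)
    return (p-t)@R
def save(c,n): cv2.imwrite("pics/"+n+".png",c["img"][:,:,::-1])
E
python3 - <<'E'
from h import *
for n in("scene","side"):
    c=camera(n); save(c,n); np.savez(n,**{k:np.array(v) for k,v in c.items()})
    R=cv2.Rodrigues(np.array(c["rvec"],float))[0]; print(n,-R.T@np.array(c["tvec"]).ravel())
a=cv2.imread("pics/scene.png");b=cv2.imread("pics/side.png")
s=manip.get_state(); print(s["clock"],s["position"],s["eef_rot"],s["opening"])
E
```

```text
scene [0.0636074  0.27062047 0.63410898]
side [0.15476617 0.08794527 0.76611675]
0.1 [0.16576947 0.6020147  0.21886802] [[-9.64088316e-01  2.65580861e-01 -7.24353941e-04]
 [ 2.65581736e-01  9.64086835e-01 -1.70785362e-03]
 [ 2.44766863e-04 -1.83889690e-03 -9.99998279e-01]] 0.08555549447064609
```

View pics/scene.png

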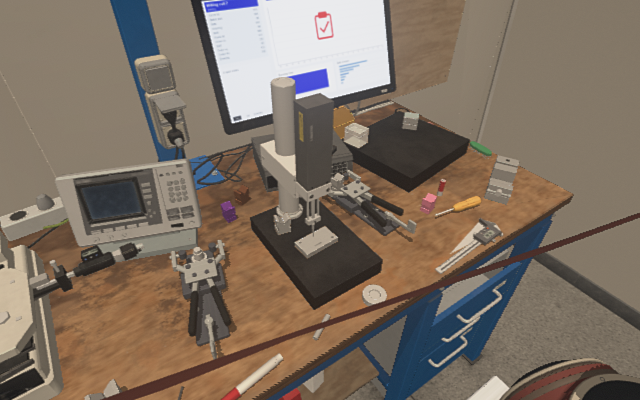

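View pics/side.png

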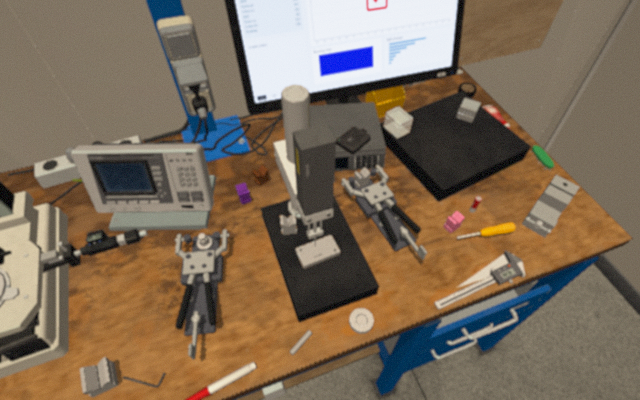

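The scene shows one clamp at left (scene 205,300; side 200,290) and one at right (scene 365,200; side 385,210) of the gauge stand. I zoom in on the jaws to see which holds which part.

```bash
python3 - <<'E'
from h import *
a=cv2.imread("pics/scene.png");b=cv2.imread("pics/side.png")
f=lambda i,x,y:cv2.resize(i[y:y+75,x:x+100],(400,300),interpolation=cv2.INTER_CUBIC)
cv2.imwrite("pics/z.png",np.vstack([np.hstack([f(a,155,225),f(b,155,220)]),np.hstack([f(a,320,160),f(b,335,160)])]))
for n,rois in(("scene",((160,235,250,360),(310,165,425,245))),("side",((170,225,235,360),(335,160,430,265)))):
    c=np.load(n+".npz"); w=world(c)
    for x0,y0,x1,y1 in rois:
        p=w[y0:y1,x0:x1].reshape(-1,3); zz=c["z_map"][y0:y1,x0:x1].ravel(); 
        q=p[(zz>0)&(p[:,2]>.02)&(p[:,2]<.075)]; ax=np.linalg.svd(q[:,:2]-q[:,:2].mean(0),full_matrices=False)[2][0]
        print(n,len(q),q.mean(0),ax,np.percentile(q,[2,50,98],axis=0).round(3).tolist())
        m=(zz>0)&(abs(p[:,2]-.057)<.003); print("plate",m.sum(),np.median(p[m],0))
E
```

```text
scene 2691 [0.56967389 0.19480118 0.04262928] [-0.97185993  0.23555951] [[0.422, 0.129, 0.024], [0.581, 0.195, 0.045], [0.673, 0.246, 0.058]]
plate 117 [0.60095254 0.20016858 0.05534608]
scene 4036 [ 0.59624753 -0.23026722  0.04260828] [ 0.33667667 -0.94162032] [[0.464, -0.435, 0.022], [0.596, -0.228, 0.042], [0.746, -0.054, 0.057]]
plate 520 [ 0.60283268 -0.26126567  0.05503843]
side 2745 [0.56902858 0.19178546 0.04374472] [-0.96669963  0.25591371] [[0.423, 0.125, 0.024], [0.581, 0.192, 0.046], [0.673, 0.243, 0.058]]
plate 228 [0.59585575 0.18807551 0.05502044]
side 4121 [ 0.61264406 -0.22023539  0.04171337] [-0.75044179  0.66093655] [[0.467, -0.384, 0.022], [0.616, -0.225, 0.042], [0.765, -0.093, 0.057]]
plate 301 [ 0.64940449 -0.25912334  0.05554008]
```

View pics/z.png

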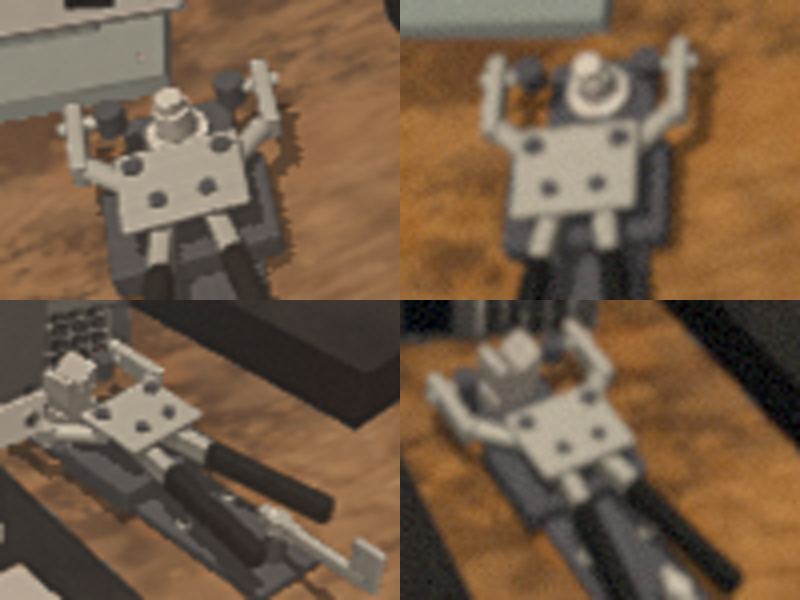

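The left clamp holds the round flange. The right clamp holds the slotted block: plate at about side (378,195), tab at side (420,250). I'll measure the right one.

```bash
python3 - <<'E'
from h import *
for n,(x0,y0,x1,y1) in(("scene",(320,165,420,245)),("side",(335,160,432,265))):
    c=np.load(n+".npz"); w=world(c); M=np.zeros(w.shape[:2],np.uint8); M[y0:y1,x0:x1]=1
    img=c["img"].astype(int)
    def comp(m):
        k,l,s,ce=cv2.connectedComponentsWithStats((m&(M>0)).astype(np.uint8)); return [(i,s[i,4],ce[i]) for i in np.argsort(-s[1:,4])[:3]+1],l
    bright=img.min(2)>110
    cs,l=comp((abs(w[...,2]-.056)<.005)&bright)
    for i,a,ce in cs:
        q=w[l==i]; print(n,"plate",a,ce.round(),q.mean(0).round(4),cv2.minAreaRect((q[:,:2]*1000).astype(np.float32)))
    P=w[l==cs[0][0]].mean(0)
    m=(w[...,2]>.028)&(w[...,2]<.05)&(img.max(2)<60)
    cs,l=comp(m)
    for i,a,ce in cs:
        q=w[l==i]; print(" handle",a,ce.round(),q.mean(0).round(4),np.linalg.svd(q[:,:2]-q[:,:2].mean(0),full_matrices=False)[2][0])
    d=np.hypot(*(w[...,:2]-P[:2]).transpose(2,0,1))
    m=(w[...,2]>.03)&(w[...,2]<.07)&(d>.155)&(d<.21)&(w[...,0]<P[0]-.05)
    cs,l=comp(m)
    for i,a,ce in cs:
        q=w[l==i]; print(" tab",a,ce.round(),q.mean(0).round(4),q.min(0).round(3),q.max(0).round(3))
    g=(w[...,2]>.053)
    print(" top", [ (w[...,2][l==0]).size ])
E
```

```text
scene plate 226 [355. 189.] [ 0.6355 -0.2385  0.0528] ((637.5966796875, -239.73709106445312), (50.55474853515625, 61.28376388549805), 6.08055305480957)
scene plate 212 [326. 236.] [ 0.536  -0.0773  0.0541] ((539.2357177734375, -72.50555419921875), (45.56768798828125, 44.8387451171875), 4.692142009735107)
 handle 510 [334. 224.] [ 0.5688 -0.1235  0.0409] [-0.99954255  0.03024391]
 handle 295 [397. 175.] [ 0.6361 -0.3847  0.0384] [-0.96372627 -0.26689262]
 handle 216 [373. 214.] [ 0.5444 -0.2215  0.042 ] [-0.99867318  0.05149639]
 tab 528 [339. 238.] [ 0.5223 -0.1016  0.0464] [ 0.477 -0.144  0.037] [ 0.581 -0.057  0.057]
 tab 123 [410. 226.] [ 0.4604 -0.2578  0.0492] [ 0.447 -0.264  0.033] [ 0.48  -0.253  0.066]
 top [255349]
side plate 372 [377. 193.] [ 0.6368 -0.2396  0.0535] ((638.0716552734375, -240.30201721191406), (50.76258087158203, 61.36460494995117), 6.474365234375)
side plate 34 [336. 249.] [ 0.5277 -0.0916  0.0549] ((529.5657348632812, -93.69473266601562), (8.572914123535156, 24.15648651123047), 68.47206115722656)
side plate 6 [365. 170.] [ 0.7146 -0.2446  0.0519] ((714.7290649414062, -243.71217346191406), (10.297930717468262, 5.078104019165039), 26.91739845275879)
 handle 975 [346. 242.] [ 0.5445 -0.1207  0.0416] [-0.9888156   0.14914327]
 handle 227 [388. 227.] [ 0.5449 -0.2229  0.0441] [-0.99859802  0.05293393]
 handle 212 [405. 219.] [ 0.5538 -0.2709  0.043 ] [-0.96405741 -0.26569401]
 tab 589 [348. 255.] [ 0.513  -0.1128  0.0426] [ 0.477 -0.144  0.038] [ 0.562 -0.079  0.058]
 tab 112 [420. 252.] [ 0.4616 -0.2582  0.0502] [ 0.448 -0.264  0.034] [ 0.482 -0.254  0.068]
 top [255299]
```

Block clamp: plate centre is about (0.638,-0.240) and the tab about (0.461,-0.258). Plate, tab and handle directions all give a yaw of about 0.107. That puts the origin at about (0.621,-0.241) and the squeeze point at about (0.551,-0.248). The 50x61 mm plate and tab z 33 to 66 match the given sizes. I swing round in front of the stand at a radius of about 0.38.

Emit:
apply_moves([
  {"slide": [0.012, -0.043, 0], "twist": [0, 0, 0.0375], "grip": -1},
  {"slide": [0.012, -0.043, 0], "twist": [0, 0, 0.0375], "grip": -1},
  {"slide": [0.012, -0.043, 0], "twist": [0, 0, 0.0375], "grip": -1},
  {"slide": [0.012, -0.043, 0], "twist": [0, 0, 0.0375], "grip": -1},
  {"slide": [0.012, -0.043, 0], "twist": [0, 0, 0.0375], "grip": -1},
  {"slide": [0.012, -0.043, 0], "twist": [0, 0, 0.0375], "grip": -1},
  {"slide": [0.012, -0.043, 0], "twist": [0, 0, 0.0375], "grip": -1},
  {"slide": [0.022, -0.033, 0], "twist": [0, 0, 0.0375], "grip": -1},
  {"slide": [0.022, -0.033, 0], "twist": [0, 0, 0.0375], "grip": -1},
  {"slide": [0.022, -0.033, 0], "twist": [0, 0, 0.0375], "grip": -1},
])

```text
clock: 1.1
position: [0.3162, 0.2011, 0.2197]
eef_rot: [[-0.994, -0.108, 0.0], [-0.108, 0.994, 0.0], [-0.001, 0.0, -1.0]]
contact_force: [0.2, 0.4, 0.5]
opening: 0.0855
finger_force: 0.0
```

Emit:
apply_moves([
  {"slide": [0.021, -0.034, 0], "grip": -1},
  {"slide": [0.021, -0.034, 0], "grip": -1},
  {"slide": [0.021, -0.034, 0], "grip": -1},
  {"slide": [0, -0.043, 0], "grip": -1},
  {"slide": [0, -0.043, 0], "grip": -1},
  {"slide": [0, -0.043, 0], "grip": -1},
  {"slide": [0, -0.043, 0], "grip": -1},
  {"slide": [0, -0.043, 0], "grip": -1},
  {"slide": [0.005, -0.043, 0], "grip": -1},
  {"slide": [0.005, -0.043, 0], "grip": -1},
])

```text
invalid input
```

Emit:
apply_moves([
  {"slide": [0.035, -0.02, 0], "grip": -1},
  {"slide": [0.035, -0.012, 0], "grip": -1},
  {"slide": [0.03, -0.01, 0], "grip": -1},
  {"slide": [0.03, -0.004, 0], "grip": -1},
  {"slide": [0, 0, 0], "grip": -1},
])

```text
invalid input
```

Emit:
apply_moves([
  {"slide": [0.021, -0.034, 0], "twist": [0, 0, 0], "grip": -1},
  {"slide": [0.021, -0.034, 0], "twist": [0, 0, 0], "grip": -1},
  {"slide": [0.021, -0.034, 0], "twist": [0, 0, 0], "grip": -1},
  {"slide": [0, -0.043, 0], "twist": [0, 0, 0], "grip": -1},
  {"slide": [0, -0.043, 0], "twist": [0, 0, 0], "grip": -1},
  {"slide": [0, -0.043, 0], "twist": [0, 0, 0], "grip": -1},
  {"slide": [0, -0.043, 0], "twist": [0, 0, 0], "grip": -1},
  {"slide": [0, -0.043, 0], "twist": [0, 0, 0], "grip": -1},
  {"slide": [0.005, -0.043, 0], "twist": [0, 0, 0], "grip": -1},
  {"slide": [0.005, -0.043, 0], "twist": [0, 0, 0], "grip": -1},
])

```text
clock: 2.1
position: [0.3885, -0.2023, 0.2197]
eef_rot: [[-0.994, -0.105, 0.0], [-0.105, 0.994, 0.0], [-0.0, 0.0, -1.0]]
contact_force: [1.0, -0.5, -0.2]
opening: 0.0853
finger_force: 0.0
```

Emit:
apply_moves([
  {"slide": [0.04, -0.0115, 0], "twist": [0, 0, 0], "grip": -1},
  {"slide": [0.04, -0.0115, 0], "twist": [0, 0, 0], "grip": -1},
  {"slide": [0.04, -0.0115, 0], "twist": [0, 0, 0], "grip": -1},
  {"slide": [0.042, -0.0115, 0], "twist": [0, 0, 0], "grip": -1},
  {"slide": [0, 0, -0.04], "twist": [0, 0, 0], "grip": -1},
  {"slide": [0, 0, -0.04], "twist": [0, 0, 0], "grip": -1},
  {"slide": [0, 0, 0], "twist": [0, 0, 0], "grip": -1},
])

```text
clock: 2.8
position: [0.5468, -0.2439, 0.132]
eef_rot: [[-0.994, -0.106, -0.012], [-0.106, 0.994, 0.007], [0.011, 0.009, -1.0]]
contact_force: [-0.4, 0.6, -1.2]
opening: 0.0856
finger_force: 0.0
```

```bash
python3 - <<'E'
from h import *
s=manip.get_state(); c=camera("wrist"); save(c,"w1"); np.savez("w1",pos=s["position"],rot=s["eef_rot"],**{k:np.array(v) for k,v in c.items()})
print(s["clock"],s["position"],s["joints"],c["mtx"],c["hand_eye"])
E
```

```text
2.8 [ 0.54681633 -0.24387393  0.13202216] [-5.43742874e-01  6.97972035e-02  1.74563400e+00 -3.74619576e-05
  1.34053403e+00 -2.22085166e+00] [[309.70691629   0.         315.61614099]
 [  0.         309.70691629 201.14741477]
 [  0.           0.           1.        ]] [[-2.75367311e-04 -9.58795043e-01 -2.84098556e-01  7.11989708e-02]
 [ 9.99999908e-01 -3.57179098e-04  2.36165447e-04 -9.05821756e-04]
 [-3.27908326e-04 -2.84098465e-01  9.58795053e-01 -1.54335882e-01]
 [ 0.00000000e+00  0.00000000e+00  0.00000000e+00  1.00000000e+00]]
```

View pics/w1.png

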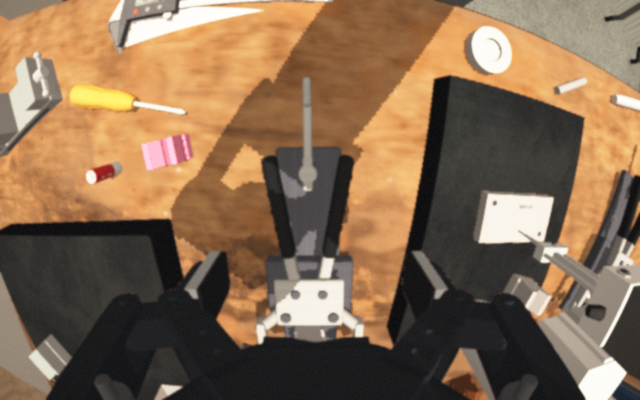

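The wrist view shows the clamp centred between the fingers: plate at about (310,300), lever pin at (308,175), tab end at (306,82). Both fingers clear the handles. I check with rays.

```bash
cat >> h.py <<'E'
def ray(c,pos,rot,u,v,z):
    K=c["mtx"]; H=c["hand_eye"]; a=np.array([(u-K[0,2])/K[0,0],(v-K[1,2])/K[1,1]]); r=np.hypot(*a)
    d=np.r_[a/r*np.sin(r),np.cos(r)]; d=rot@H[:3,:3]@d; o=pos+rot@H[:3,3]
    return o+d*(z-o[2])/d[2]
E
python3 - <<'E'
from h import *
c=np.load("w1.npz"); s=manip.get_state(); print(s["position"],s["joints"])
g=c["img"].astype(int)
for n,(x0,y0,x1,y1),f,z in(("plate",(265,270,355,325),lambda i:i.min(2)>140,.057),("tab",(295,70,320,140),lambda i:(i.max(2)-i.min(2)<35)&(i.min(2)>90),.065),("handles",(260,150,360,260),lambda i:i.max(2)<35,.047)):
    m=np.zeros(g.shape[:2],np.uint8); m[y0:y1,x0:x1]=f(g[y0:y1,x0:x1])
    k,l,st,ce=cv2.connectedComponentsWithStats(m)
    for i in np.argsort(-st[1:,4])[:2]+1:
        vv,uu=np.where(l==i); P=np.array([ray(c,c["pos"],c["rot"],u,v,z) for u,v in zip(uu,vv)])
        o=np.array([.621,-.2415]);y=.107;R=np.array([[np.cos(y),np.sin(y)],[-np.sin(y),np.cos(y)]])
        q=(P[:,:2]-o)@R.T*1000
        print(n,st[i],q.min(0).round(1),q.max(0).round(1),q.mean(0).round(1))
        if n!="plate": print(np.polyfit(q[:,0],q[:,1],1))
E
```

```text
[ 0.54855812 -0.24495374  0.13594319] [-5.43800391e-01  6.67593423e-02  1.74190596e+00  2.51526983e-06
  1.34137577e+00 -2.22086388e+00]
plate [ 265  270   90   55 2974] [-18. -42.] [41.2 41.1] [16.3  2.3]
plate [293 270   2   3   3] [-18.  -13.7] [-16.1 -12.9] [-17.1 -13.4]
tab [303  78   8  62 466] [-170.5   -3.6] [-126.5    1.4] [-148.6   -1. ]
[0.00965757 0.42789889]
handles [ 323  157   29   93 1085] [-111.1   11.7] [-32.9  33.4] [-76.9  23.7]
[-0.15678256 11.6676223 ]
handles [269 190  25  67 842] [-84.7 -32.1] [-26.3 -13.7] [-56.1 -22.4]
[  0.16028034 -13.37999366]
```

Emit:
apply_moves([
  {"slide": [0.001, -0.004, -0.03], "twist": [0, 0, 0], "grip": -1},
  {"slide": [0, 0, -0.03], "twist": [0, 0, 0], "grip": -1},
  {"slide": [0, 0, -0.025], "twist": [0, 0, 0], "grip": -1},
  {"slide": [0, 0, -0.017], "twist": [0, 0, 0], "grip": -1},
  {"slide": [0, 0, 0], "twist": [0, 0, 0], "grip": -1},
  {"slide": [0, 0, 0], "twist": [0, 0, 0], "grip": -1},
])

```text
clock: 3.45
position: [0.553, -0.2511, 0.0399]
eef_rot: [[-0.994, -0.106, 0.002], [-0.106, 0.994, -0.001], [-0.002, -0.002, -1.0]]
contact_force: [0.3, -0.1, 0.1]
opening: 0.0853
finger_force: 0.0
```

Emit:
apply_moves([
  {"slide": [0, 0, 0], "twist": [0, 0, 0], "grip": -0.3},
  {"slide": [0, 0, 0], "twist": [0, 0, 0], "grip": -0.1},
  {"slide": [0, 0, 0], "twist": [0, 0, 0], "grip": 0.05},
  {"slide": [0, 0, 0], "twist": [0, 0, 0], "grip": 0.12},
  {"slide": [0, 0, 0], "twist": [0, 0, 0], "grip": 0.17},
  {"slide": [0, 0, 0], "twist": [0, 0, 0], "grip": 0.2},
  {"slide": [0, 0, 0], "twist": [0, 0, 0], "grip": 0.2},
  {"slide": [0, 0, 0], "twist": [0, 0, 0], "grip": 0.2},
])

```text
clock: 4.25
position: [0.5519, -0.2505, 0.0379]
eef_rot: [[-0.994, -0.106, -0.0], [-0.106, 0.994, 0.0], [0.0, 0.0, -1.0]]
contact_force: [0.4, -0.3, 0.1]
opening: 0.0341
finger_force: 0.0
```

Emit:
apply_moves([
  {"slide": [0, 0, 0], "twist": [0, 0, 0], "grip": 0.3},
  {"slide": [0, 0, 0], "twist": [0, 0, 0], "grip": 0.3},
  {"slide": [0, 0, 0], "twist": [0, 0, 0], "grip": 0.3},
])

```text
clock: 4.55
position: [0.552, -0.2505, 0.038]
eef_rot: [[-0.994, -0.106, -0.0], [-0.106, 0.994, 0.0], [0.0, 0.0, -1.0]]
contact_force: [0.4, -0.8, -0.4]
opening: 0.0298
finger_force: 0.0
```

```bash
python3 - <<'E'
from h import *
c=camera("wrist"); save(c,"w2"); s=manip.get_state();print(s["opening"],s["finger_force"])
E
```

```text
0.03001551727746008 0.0
```

View pics/w2.png

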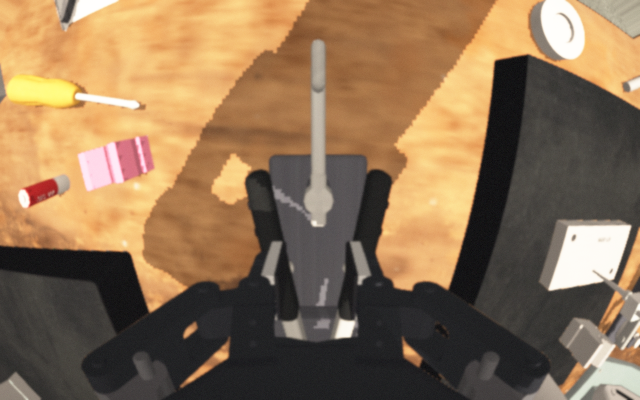

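The pads (light strips at (272,265) and (357,265)) are near the handles, which still look splayed at (258,175) and (378,180). The opening reads 30 mm without force, so I check depths and zoom in.

```bash
python3 - <<'E'
from h import *
s=manip.get_state(); c=camera("wrist"); i=c["img"][:,:,::-1]
cv2.imwrite("pics/w2z.png",cv2.resize(i[150:345,230:400],(680,600)[0:2] and (523,600),interpolation=cv2.INTER_CUBIC))
K=np.array(c["mtx"]);H=np.array(c["hand_eye"]);z=c["z_map"]
o=np.array([.621,-.2425]);y=.107;R=np.array([[np.cos(y),np.sin(y)],[-np.sin(y),np.cos(y)]])
for v in(180,220,245,260,280,300):
    out=[]
    for u in range(240,400,6):
        a=np.array([(u-K[0,2])/K[0,0],(v-K[1,2])/K[1,1]]);r=np.hypot(*a);d=np.r_[a/r*np.sin(r),np.cos(r)]
        p=d/d[2]*z[v,u]; w=np.array(s["position"])+np.array(s["eef_rot"])@(H[:3,:3]@p+H[:3,3]); q=R@(w[:2]-o)*1000
        out.append("%d:%d,%d,%d"%(u,*q,w[2]*1000))
    print(v,*out)
E
```

```text
180 240:-98,-49,1 246:-108,-35,46 252:-108,-32,46 258:-108,-29,46 264:-108,-26,46 270:-105,-25,35 276:-100,-25,10 282:-100,-21,11 288:-100,-17,12 294:-99,-14,9 300:-100,-10,10 306:-100,-7,10 312:-107,-3,43 318:-107,0,44 324:-107,2,43 330:-100,7,11 336:-100,10,11 342:-100,14,10 348:-99,18,9 354:-99,22,8 360:-100,25,10 366:-105,24,36 372:-108,26,46 378:-108,28,47 384:-108,32,46 390:-108,35,46 396:-98,50,0
220 240:-70,-52,0 246:-70,-48,0 252:-70,-43,0 258:-87,-30,47 264:-87,-27,46 270:-87,-24,46 276:-85,-21,41 282:-74,-22,10 288:-74,-18,10 294:-74,-14,10 300:-74,-11,10 306:-74,-7,11 312:-87,-3,45 318:-86,0,44 324:-86,2,42 330:-74,7,10 336:-74,11,10 342:-74,15,10 348:-74,18,10 354:-74,22,9 360:-86,21,43 366:-87,24,45 372:-87,27,46 378:-87,29,47 384:-70,44,0 390:-70,48,0 396:-70,52,0
245 240:-52,-53,0 246:-52,-49,0 252:-52,-45,0 258:-53,-40,2 264:-74,-28,47 270:-74,-24,47 276:-79,-20,59 282:-79,-17,59 288:-56,-19,9 294:-57,-15,11 300:-57,-11,11 306:-57,-7,11 312:-57,-3,10 318:-57,0,10 324:-57,3,10 330:-57,7,11 336:-57,11,11 342:-57,15,10 348:-79,13,58 354:-79,16,59 360:-79,19,59 366:-73,2
[... 542 characters left out ...]
19,88 276:-77,-16,87 282:-69,-16,75 288:-52,-16,46 294:-31,-16,10 300:-30,-12,10 306:-31,-8,10 312:-30,-3,10 318:-31,0,10 324:-30,4,9 330:-30,8,10 336:-30,12,10 342:-31,16,11 348:-64,13,66 354:-77,13,88 360:-77,15,88 366:-80,17,93 372:-81,19,95 378:-82,21,95 384:-82,23,96 390:-80,26,94 396:-23,57,0
300 240:-80,-27,106 246:-80,-24,106 252:-79,-23,105 258:-80,-20,105 264:-80,-18,106 270:-81,-16,107 276:-67,-17,87 282:-60,-16,77 288:-40,-16,47 294:-37,-13,44 300:-14,-12,10 306:-14,-8,10 312:-14,-4,10 318:-14,0,10 324:-13,4,9 330:-13,8,10 336:-14,12,10 342:-37,13,44 348:-58,13,73 354:-68,14,88 360:-80,13,105 366:-79,15,105 372:-80,17,106 378:-80,19,106 384:-80,21,106 390:-79,24,105 396:-75,28,99
```

View pics/w2z.png

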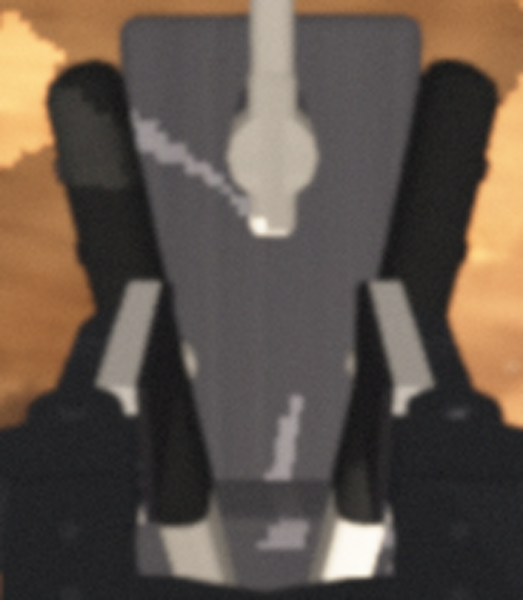

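The depth readings show base z 10 and handle tops z 46 to 47, which is right. The finger ends stop at z of about 57, above the handles, so they closed over them without touching. I open again and check the tip height with the outside cameras.

Emit:
apply_moves([
  {"slide": [0, 0, 0], "twist": [0, 0, 0], "grip": -0.7},
  {"slide": [0, 0, 0], "twist": [0, 0, 0], "grip": -0.7},
  {"slide": [0, 0, 0], "twist": [0, 0, 0], "grip": -0.7},
  {"slide": [0, 0, 0], "twist": [0, 0, 0], "grip": -0.7},
  {"slide": [0, 0, 0], "twist": [0, 0, 0], "grip": -0.7},
])

```text
clock: 5.15
position: [0.552, -0.2505, 0.038]
eef_rot: [[-0.994, -0.106, -0.0], [-0.106, 0.994, -0.0], [0.0, -0.0, -1.0]]
contact_force: [-0.1, -0.5, -0.0]
opening: 0.0726
finger_force: 0.0
```

```bash
python3 - <<'E'
from h import *
s=manip.get_state(); print(s["position"],s["opening"],s["clock"])
o=np.array([.621,-.2425]);y=.107;R=np.array([[np.cos(y),np.sin(y)],[-np.sin(y),np.cos(y)]])
ims=[]
for n in("scene","side"):
    c=camera(n); w=world(c); q=(w[...,:2]-o)@R.T*1000; z=w[...,2]*1000
    m=(c["z_map"]>0)&(q[...,0]>-100)&(q[...,0]<-45)&(abs(q[...,1])>33)&(abs(q[...,1])<75)&(z>15)&(z<120)
    for sg in(1,-1):
        k=m&(q[...,1]*sg>0)
        print(n,sg,k.sum(),np.histogram(z[k],bins=range(15,125,10))[0], np.percentile(z[k],[0,2,5]).round() if k.any() else 0)
        j=k&(z<np.percentile(z[k],15)) if k.any() else k
        if j.any(): print(q[j].mean(0).round(),np.argwhere(j).mean(0))
    x0=345 if n=="scene" else 360; ims.append(cv2.resize(c["img"][150:270,x0-30:x0+80,::-1],(400,436),interpolation=cv2.INTER_CUBIC))
cv2.imwrite("pics/tips.png",np.hstack(ims))
E
```

```text
[ 0.5519646  -0.25046852  0.03800407] 0.072629768681222 5.15
scene 1 45 [ 0  0  0  0  0  0  1  0  0 33] [ 79. 103. 107.]
[-68.  63.] [198.42857143 363.57142857]
scene -1 0 [0 0 0 0 0 0 0 0 0 0] 0
side 1 189 [ 0  2  9  3  4 23 23 15 14 70] [34. 38. 44.]
[-85.  38.] [230.37931034 386.86206897]
side -1 0 [0 0 0 0 0 0 0 0 0 0] 0
```

View pics/tips.png

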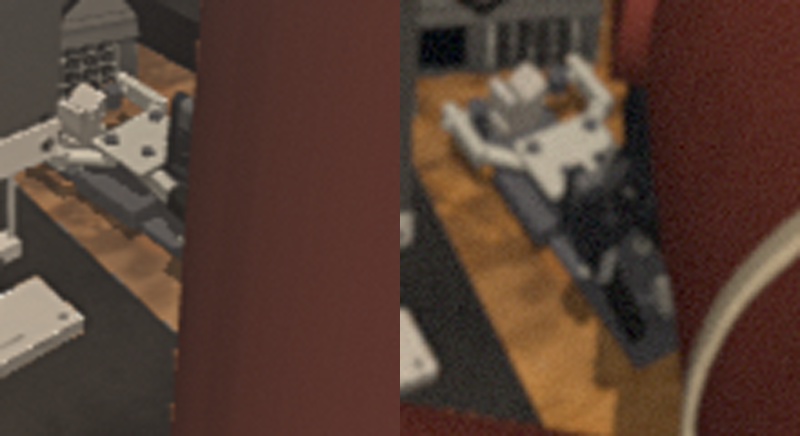

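The side view agrees: the visible finger end at about tips.png (605,262) sits well above the handle tops, at z of about 60 to 65 when open. The real tips are therefore about 19 mm above the reported TCP. I descend about 32 mm more, slowly, watching the force.

Emit:
apply_moves([
  {"slide": [0, 0.0, -0.01], "twist": [0, 0, 0], "grip": -0.8},
  {"slide": [0, 0, -0.01], "twist": [0, 0, 0], "grip": -0.8},
  {"slide": [0, 0, -0.005], "twist": [0, 0, 0], "grip": -0.8},
  {"slide": [0, 0, 0], "twist": [0, 0, 0], "grip": -0.8},
  {"slide": [0, 0, 0], "twist": [0, 0, 0], "grip": -0.8},
])

```text
clock: 5.75
position: [0.5518, -0.2503, 0.0126]
eef_rot: [[-0.994, -0.106, -0.001], [-0.106, 0.994, 0.0], [0.001, 0.0, -1.0]]
contact_force: [-0.1, 0.5, -0.1]
opening: 0.0769
finger_force: 0.0
```

Emit:
apply_moves([
  {"slide": [0, 0, -0.007], "twist": [0, 0, 0], "grip": -0.8},
  {"slide": [0, 0, 0], "twist": [0, 0, 0], "grip": -0.6},
  {"slide": [0, 0, 0], "twist": [0, 0, 0], "grip": -0.4},
  {"slide": [0, 0, 0], "twist": [0, 0, 0], "grip": -0.2},
  {"slide": [0, 0, 0], "twist": [0, 0, 0], "grip": 0},
  {"slide": [0, 0, 0], "twist": [0, 0, 0], "grip": 0.1},
  {"slide": [0, 0, 0], "twist": [0, 0, 0], "grip": 0.2},
  {"slide": [0, 0, 0], "twist": [0, 0, 0], "grip": 0.2},
  {"slide": [0, 0, 0], "twist": [0, 0, 0], "grip": 0.2},
])

```text
clock: 6.65
position: [0.5521, -0.2491, 0.0065]
eef_rot: [[-0.994, -0.106, -0.0], [-0.106, 0.994, 0.003], [0.0, 0.003, -1.0]]
contact_force: [-1.5, 6.8, 5.7]
opening: 0.0345
finger_force: 9.4
```

Emit:
apply_moves([
  {"slide": [0, -0.001, 0], "twist": [0, 0, 0], "grip": 0.3},
  {"slide": [0, 0, 0], "twist": [0, 0, 0], "grip": 0.4},
  {"slide": [0, 0, 0], "twist": [0, 0, 0], "grip": 0.5},
  {"slide": [0, 0, 0], "twist": [0, 0, 0], "grip": 0.5},
])

```text
clock: 7.05
position: [0.552, -0.249, 0.0068]
eef_rot: [[-0.994, -0.106, -0.001], [-0.106, 0.994, 0.005], [0.0, 0.005, -1.0]]
contact_force: [-3.1, 10.2, 9.1]
opening: 0.0321
finger_force: 59.3
```

Locked: 59 N at the stop. I release and back away upward.

Emit:
apply_moves([
  {"slide": [0, 0, 0], "twist": [0, 0, 0], "grip": 0},
  {"slide": [0, 0, 0], "twist": [0, 0, 0], "grip": -0.5},
  {"slide": [0, 0, 0], "twist": [0, 0, 0], "grip": -0.7},
  {"slide": [0, 0, 0], "twist": [0, 0, 0], "grip": -0.7},
  {"slide": [0, 0, 0.03], "twist": [0, 0, 0], "grip": -0.7},
  {"slide": [0, 0, 0.035], "twist": [0, 0, 0], "grip": -0.7},
  {"slide": [0, 0, 0.03], "twist": [0, 0, 0], "grip": 0},
  {"slide": [-0.045, -0.023, 0], "twist": [0, 0, 0], "grip": 1},
  {"slide": [-0.046, -0.023, 0], "twist": [0, 0, 0], "grip": 1},
  {"slide": [0, 0, 0], "twist": [0, 0, 0], "grip": 1},
])

```text
clock: 8.05
position: [0.4588, -0.2984, 0.1006]
eef_rot: [[-0.995, -0.101, -0.002], [-0.101, 0.995, -0.0], [0.002, -0.0, -1.0]]
contact_force: [0.6, 0.6, -0.1]
opening: 0.0143
finger_force: 0.0
```

```bash
python3 - <<'E'
from h import *
s=manip.get_state(); c=camera("wrist"); save(c,"w3"); print(s["position"],s["opening"],s["clock"],s["contact_force"])
K=np.array(c["mtx"]);H=np.array(c["hand_eye"]);z=c["z_map"]
o=np.array([.621,-.2425]);y=.107;R=np.array([[np.cos(y),np.sin(y)],[-np.sin(y),np.cos(y)]])
v,u=np.indices(z.shape); a=np.stack([(u-K[0,2])/K[0,0],(v-K[1,2])/K[1,1]],-1); r=np.hypot(a[...,0],a[...,1])
d=np.concatenate([a*(np.sin(r)/r)[...,None],np.cos(r)[...,None]],-1); p=d/d[...,2:]*z[...,None]
t=p@H[:3,:3].T+H[:3,3]; w=t@np.array(s["eef_rot"]).T+np.array(s["position"]); q=(w[...,:2]-o)@R.T*1000; Z=w[...,2]*1000
f=(z>0)&(z<.25)&(abs(t[...,0])<.02)&(abs(t[...,1])<.03)
if f.any(): print("finger tool z max",np.percentile(t[f][:,2],[90,98,100]), "y",np.percentile(t[f&(t[...,2]>-.03)][:,1],[1,99]) if (f&(t[...,2]>-.03)).any() else 0)
for x in(-60,-80,-100):
    m=(abs(Z-46)<3)&(abs(q[...,0]-x)<4)&(abs(q[...,1])<45); print(x,m.sum(),q[m][:,1].min().round(1) if m.any() else 0,q[m][:,1].max().round(1) if m.any() else 0)
m=(Z>50)&(Z<70)&(q[...,0]<-145)&(q[...,0]>-185)&(abs(q[...,1])<20); print("tab",m.sum(),q[m].min(0) if m.any() else 0,q[m].max(0) if m.any() else 0)
E
```

```text
[ 0.45879849 -0.29840235  0.10057298] 0.01431324427292076 8.05 [ 0.61119256  0.57550706 -0.13201918]
finger tool z max [-0.0487549  -0.02432187 -0.01035089] y [-0.02103288  0.01932404]
-60 0 0 0
-80 0 0 0
-100 5 13.7 16.5
tab 372 [-172.26613789   -4.03170965] [-151.46414591    2.79293566]
```

View pics/w3.png

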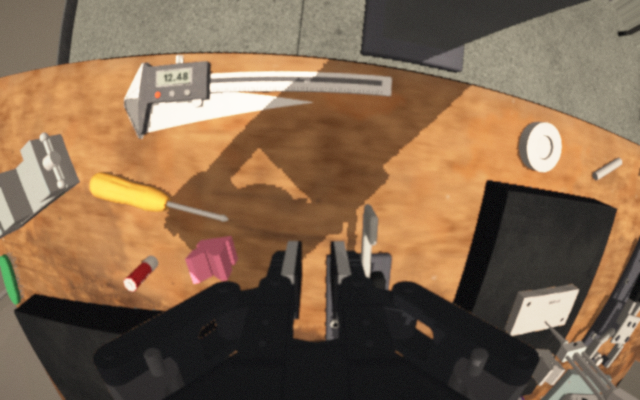

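The handles stay locked with the gripper away: the left handle at x -100 shows y of about 14 to 17, against about 21 to 33 open. The tab at image (370,235) measures clamp y -4 to 3. The fingers are on its right side, clear of it. I descend and push left.

Emit:
apply_moves([
  {"slide": [0, 0, -0.03], "twist": [0, 0, 0], "grip": 1},
  {"slide": [0, 0, -0.03], "twist": [0, 0, 0], "grip": 1},
  {"slide": [0, 0, -0.015], "twist": [0, 0, 0], "grip": 1},
  {"slide": [0, 0, 0], "twist": [0, 0, 0], "grip": 1},
  {"slide": [-0.001, 0.01, 0], "twist": [0, 0, 0], "grip": 1},
  {"slide": [-0.001, 0.008, 0], "twist": [0, 0, 0], "grip": 1},
  {"slide": [0, 0, 0], "twist": [0, 0, 0], "grip": 1},
])

```text
clock: 8.8
position: [0.4615, -0.2779, 0.0274]
eef_rot: [[-0.994, -0.107, 0.002], [-0.107, 0.994, -0.001], [-0.002, -0.001, -1.0]]
contact_force: [-0.4, -0.4, -0.4]
opening: 0.0002
finger_force: 0.0
```

Emit:
apply_moves([
  {"slide": [-0.0005, 0.005, 0], "twist": [0, 0, 0], "grip": 1},
  {"slide": [-0.0005, 0.005, 0], "twist": [0, 0, 0], "grip": 1},
  {"slide": [-0.0005, 0.005, 0], "twist": [0, 0, 0], "grip": 1},
  {"slide": [-0.0005, 0.005, 0], "twist": [0, 0, 0], "grip": 1},
  {"slide": [0, 0, 0], "twist": [0, 0, 0], "grip": 1},
])

```text
clock: 9.3
position: [0.4588, -0.2582, 0.0262]
eef_rot: [[-0.994, -0.106, 0.0], [-0.106, 0.994, -0.0], [-0.0, -0.0, -1.0]]
contact_force: [0.8, -1.9, 1.5]
opening: -0.0001
finger_force: 0.8
```

Emit:
apply_moves([
  {"slide": [-0.0003, 0.003, 0], "twist": [0, 0, 0], "grip": 1},
  {"slide": [-0.0003, 0.003, 0], "twist": [0, 0, 0], "grip": 1},
  {"slide": [-0.0003, 0.003, 0], "twist": [0, 0, 0], "grip": 1},
  {"slide": [-0.0003, 0.003, 0], "twist": [0, 0, 0], "grip": 1},
  {"slide": [0, 0, 0], "twist": [0, 0, 0], "grip": 1},
])

```text
clock: 9.8
position: [0.457, -0.2458, 0.0255]
eef_rot: [[-0.994, -0.106, -0.001], [-0.106, 0.994, 0.001], [0.001, 0.001, -1.0]]
contact_force: [-0.7, -1.1, -0.3]
opening: -0.0001
finger_force: 0.3
```

```bash
cat >> h.py <<'E'
def wcloud():
    s=manip.get_state(); c=camera("wrist")
    K=np.array(c["mtx"]);H=np.array(c["hand_eye"]);z=c["z_map"]
    o=np.array([.621,-.2425]);y=.107;R=np.array([[np.cos(y),np.sin(y)],[-np.sin(y),np.cos(y)]])
    v,u=np.indices(z.shape); a=np.stack([(u-K[0,2])/K[0,0],(v-K[1,2])/K[1,1]],-1); r=np.hypot(a[...,0],a[...,1])
    d=np.concatenate([a*(np.sin(r)/r)[...,None],np.cos(r)[...,None]],-1); p=d/d[...,2:]*z[...,None]
    w=(p@H[:3,:3].T+H[:3,3])@np.array(s["eef_rot"]).T+np.array(s["position"])
    return s,c,(w[...,:2]-o)@R.T*1000,w[...,2]*1000
E
python3 - <<'E'
from h import *
s,c,q,Z=wcloud(); save(c,"w4")
for x in(-60,-80,-90,-100,-110):
    m=(abs(Z-46)<3)&(abs(q[...,0]-x)<4)&(abs(q[...,1])<45)&(c["img"].max(2)<60); print(x,m.sum(),np.round([q[m][:,1].min(),q[m][:,1].max()],1) if m.any() else 0)
m=(Z>52)&(Z<67)&(q[...,0]<-140)&(q[...,0]>-185)&(q[...,1]>8)&(q[...,1]<60)&(c["img"].min(2)>80); print("tab",m.sum(),q[m].min(0) if m.any() else 0,q[m].max(0) if m.any() else 0)
E
```

```text
-60 0 0
-80 0 0
-90 0 0
-100 0 0
-110 0 0
tab 542 [-174.10899264    8.00867766] [-159.92138188   35.89642043]
```

Emit:
apply_moves([
  {"slide": [0, 0.003, 0], "twist": [0, 0, 0], "grip": 1},
  {"slide": [0, 0.003, 0], "twist": [0, 0, 0], "grip": 1},
  {"slide": [0, 0, 0], "twist": [0, 0, 0], "grip": 1},
  {"slide": [0, -0.01, 0], "twist": [0, 0, 0], "grip": 1},
  {"slide": [0, -0.012, 0], "twist": [0, 0, 0], "grip": 1},
  {"slide": [0, -0.015, 0], "twist": [0, 0, 0], "grip": 1},
  {"slide": [0, -0.018, 0], "twist": [0, 0, 0], "grip": 1},
  {"slide": [0, -0.018, 0], "twist": [0, 0, 0], "grip": 1},
  {"slide": [0, 0, 0.03], "twist": [0, 0, 0], "grip": 1},
  {"slide": [0, 0, 0.04], "twist": [0, 0, 0], "grip": 1},
])

```text
clock: 10.85
position: [0.4556, -0.314, 0.094]
eef_rot: [[-0.995, -0.104, -0.005], [-0.104, 0.995, 0.004], [0.004, 0.005, -1.0]]
contact_force: [1.0, 0.7, -0.6]
opening: 0.0002
finger_force: 0.0
```

Emit:
apply_moves([
  {"slide": [0, 0, 0.04], "twist": [0, 0, 0], "grip": 1},
  {"slide": [0.03, 0.03, 0.02], "twist": [0, 0, 0], "grip": 1},
  {"slide": [0.03, 0.02, 0], "twist": [0, 0, 0], "grip": 1},
  {"slide": [0, 0, 0], "twist": [0, 0, 0], "grip": 1},
  {"slide": [0, 0, 0], "twist": [0, 0, 0], "grip": 1},
])

```text
clock: 11.35
position: [0.5178, -0.2643, 0.1559]
eef_rot: [[-0.994, -0.107, -0.001], [-0.107, 0.994, -0.0], [0.001, -0.0, -1.0]]
contact_force: [-0.8, 0.2, -0.5]
opening: -0.0001
finger_force: 0.0
```

```bash
python3 - <<'E'
from h import *
s,c,q,Z=wcloud(); save(c,"w5"); print(s["clock"],s["position"],s["contact_force"])
for x in(-60,-80,-90,-100,-110):
    m=(abs(Z-46)<3)&(abs(q[...,0]-x)<4)&(abs(q[...,1])<45)&(c["img"].max(2)<60); print(x,m.sum(),np.round([q[m][:,1].min(),q[m][:,1].max()],1) if m.any() else 0)
m=(Z>52)&(Z<67)&(q[...,0]<-140)&(q[...,0]>-185)&(abs(q[...,1])<60); print("tab",m.sum(),q[m].min(0) if m.any() else 0,q[m].max(0) if m.any() else 0)
m=(Z>40)&(Z<58)&(abs(q[...,0]-85)<25)&(abs(q[...,1])<30);print("block",m.sum(),np.median(q[m],0) if m.any() else 0, np.histogram(Z[m])[1][-1] if m.any() else 0)
E
```

```text
11.35 [ 0.51777907 -0.26426213  0.15590415] [-0.79732953  0.18261566 -0.49723739]
-60 139 [-28.8  27. ]
-80 191 [-32.2  30.7]
-90 201 [-34.4  32.2]
-100 200 [-35.2  33.2]
-110 133 [-35.9  34.3]
tab 201 [-171.41287067   -3.27557556] [-149.68028259    2.4260625 ]
block 0 0 0
```

View pics/w5.png

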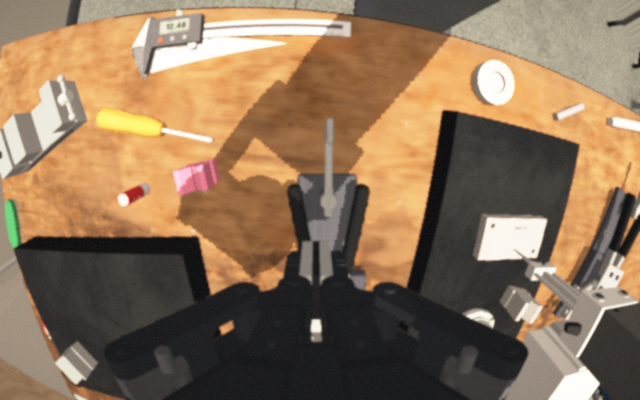

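The handles are open again (63 mm over at x -80) and the lever is back in line at (330,150). I check that the block has not moved by comparing with the first images.

```bash
python3 - <<'E'
from h import *
o=np.array([.621,-.2425]);y=.107;R=np.array([[np.cos(y),np.sin(y)],[-np.sin(y),np.cos(y)]])
ims=[]
for n in("scene","side"):
    for t,c in(("before",np.load(n+".npz")),("after",camera(n))):
        w=world(c); q=(w[...,:2]-o)@R.T*1000; Z=w[...,2]*1000
        m=(c["z_map"]>0)&(Z>38)&(Z<54)&(abs(q[...,0]-85)<24)&(abs(q[...,1])<22)
        print(n,t,m.sum(),q[m].mean(0).round(1),np.percentile(Z[m],[50,98]).round(1),np.percentile(q[m],[3,97],axis=0).round(1).tolist())
        x0,y0=(320,160) if n=="scene" else (335,150)
        ims.append(cv2.resize(c["img"][y0:y0+75,x0:x0+100,::-1],(400,300),interpolation=cv2.INTER_CUBIC))
cv2.imwrite("pics/cmp.png",np.vstack([np.hstack(ims[:2]),np.hstack(ims[2:])]))
E
```

```text
scene before 99 [84.3  1.1] [45.1 50.6] [[74.2, -14.1], [97.9, 16.7]]
scene after 97 [84.8  1.4] [45.4 50.9] [[73.9, -14.9], [98.8, 17.5]]
side before 131 [85.4 -0.3] [46.4 52.1] [[73.5, -16.2], [98.7, 15.9]]
side after 135 [85.5  0.6] [46.1 51.5] [[74.3, -14.9], [98.8, 16.2]]
```

View pics/cmp.png

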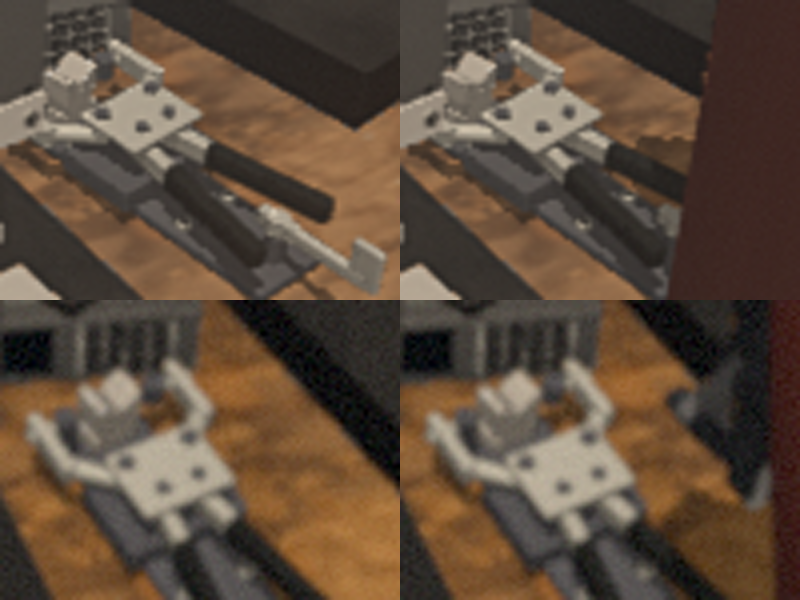

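The block stands where it was, within 1 mm. The handles are open, the lever is back, and the robot is clear of everything, so I hand in the job.

```bash
python3 -c "
from workcell import manip
print(manip.close_job())"
```

```text
the job is handed in; nothing more can be done
None
```

Job handed in: the block clamp was squeezed to its stop and stayed locked on its own. The lever was then pushed left until the handles sprang open, it returned to line, and the block still stands within about 1 mm of where it was. The flange clamp was not touched.

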